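# Empty the capsule press and clip in the next carrier plate

### The arm

A 7-joint arm with a two-finger parallel gripper is mounted at the origin on a cart in front of the work surface, level with it; the furniture and walls round the work are solid. World frame = base frame: x ahead of the robot, y to its left, z up, the work surface at z = 0. Lengths are in m, angles in rad, forces in N, time in s.
With the tool pointing down it reaches from about 0.4 to 0.9 m from the base axis. Payload 5.6 kg.
Tool frame: the origin (TCP) lies at the very end of the fingers, on their centre line; the grasp point (between the pads) lies 19 mm behind it (r.pinch_z is the distance from the TCP to the grasp point, in m); z points along the fingers, y is the line along which they close (so a half turn about z gives the same grasp; the last joint's range is limited). The gripper opens to 92 mm and grips with 3 to 60 N. Pads are 20 mm wide; open, the fingers measure 128 mm over their backs; the gripper's body (75 mm by 189 mm) begins 69 mm behind the grasp point.
Start: joints at [-1.385, 0.468, -0.012, 1.603, 0.006, 1.071, -0.056], TCP at [0.147, 0.633, 0.215] pointing down, gripper open.
Joint ranges: [-2.53, 2.53], [-0.31, 2.02], [-1.57, 1.55], [0.28, 2.44], [-1.29, 4.43], [0.15, 1.84], [-2.92, 2.92]. Speed limits (rad/s): [2.57, 2.57, 3.14, 3.14, 3.14, 3.14, 3.14].

### API

Orientations are given as a rotation vector (axis times angle).
In Python, from bench import r, vision, close_job, finder gives the robot as it stands.
- The arm moves only by the tool move_arm, never from a script. Its arguments are lists of equal length, an entry for each row: "hand": the closure in counts, from 0 (fully open) to 255 (shut); "dp": the shift along the tool's x, y, z in cm, a list of three; "turn": the turn about the tool's z in rad. A call has 1 to 5 rows; each row shifts and turns the commanded pose from where the row before left it, along the tool's axes as they then stand; what a row does not reach is not made up. A row lasts 1/10 s, in which the tool goes at most 50 mm and 8.59 degrees, less where a joint would pass 70% of its speed; a pose out of reach is approached as far as the arm can. A call with a gripper value outside its range is refused whole. The fingers move at their own pace and stop on an object; the grip force is fixed at half the most. Time passes only in rows, so rows that do not move let the fingers close. It gives the time, the measured TCP pose, the force, the opening and the grip force at its end, in the units of the state.
- r.observe(): the state, without advancing time (a new reading comes with each control period).
- vision.grab_frame(name): name is "scene" or "top"; returns the picture (480x640x3 uint8, red, green, blue); there is no depth.
- vision.camera_info(name): a dict with "mtx" (3x3 intrinsics, pixels), "R" (3x3) and "t" (3): a world point X has camera coordinates R X + t. Camera axes: x right, y down, z forward; pixel columns grow to the right and rows downward; lengths in m; the calibration is good to about 2 mm. A picture is of the moment at which its call begins. camera_info takes no time and is no camera call.
- close_job(): hands the job in; it is judged then, once.
Trained networks look in the newest picture that a camera, given by its name, has taken for a name from the list of things; names that differ only in an ending like _2 or _b are one class to them, and where a whole thing is asked for, a point or a joint stands for the part that bears it (a point fixed in the world has none). Each returns a list of dicts, best first, with "conf" (0 to 1); they miss things now and then, are a little off and sometimes report something else, mostly with a low value. They report only what shows in the picture. A call takes as long as a camera call. They do not tell look-alikes from the thing itself.
- finder.spot_in(thing, camera): "bbox" ([left, top, right, bottom] in pixels, round what is visible of it).
The state is a dict: "t": time; "joints": joint angles; "dq": joint speeds; "tau": joint torques, N m; "tool_pos": TCP position; "ee_rot": TCP orientation; "contact_force": force on the tool from outside, world axes, zero at the start; "torque": the same for the moment, N m; "opening": finger opening in m; "grasp_force": force on a finger pad.
Only numpy, scipy, OpenCV 4.12 (cv2) and the standard library are available. Lean on these libraries where they do the work, as an engineer would, in place of code of your own. Each camera call takes 0.05 s, during which the arm holds its last target. There are 200 camera calls.

### The job

The coffee-capsule press has finished its batch: put both finished capsules from its catch tray into the white bowl, and load the next carrier plate. Take the plate by its blue grip, lay it on the stage and slide it under the two sprung clips, so that they ride up over it, until it is fully home against the stop and both clips have snapped down into its groove. Leave the bowl standing upright and the other things on the worktop where they are.

Things in the scene. Friction and masses are not known exactly. Their poses are not given: they have to be found in the camera images.
- press: Coffee-capsule press, fixed: black base, flat steel stage, low white housing across the far end (49 mm high). Origin on the worktop under the stage; x = sliding direction, towards the housing; y left, z up. Stage top z 16 mm, x -92 to +60. Rails 7 mm high, inner faces at y +-36 from x -4, flared to y +-44 at x -33. End stop: housing face, x +60.
- press_mouth (a point): Point on the stage top, on its centreline, where the straight rails begin: x -5, y 0, z 16 mm in the press frame.
- press_home (a point): Point on the stage top where the plate's origin lies when it is fully home: x +10, y 0, z 16 mm in the press frame; the plate then has the yaw of the press.
- tray (a point): Centre of the inner floor of the grey catch tray on the right of the press (x +4, y -96, z 4 mm in the press frame). Inner floor 104 mm along x, 44 mm along y; walls 4 mm thick, their top 12 mm above the worktop. The two capsules stand in it, about 52 mm apart along x.
- clip_left (a joint): The left sprung clip, a 14 mm wide steel leaf at press y = +24 mm: pivot at press x +66, z 28 mm, in the housing; rounded nose (radius 3) at x +24, underside 4.5 mm above the stage when down; turned-up orange-tipped lip at x +3, underside 10.5 mm above the stage. Value in rad: 0 = down on its stop, about 0.08 riding on the plate. Lifting it takes about 1.7 to 2.5 N at the nose.
- clip_right (a joint): The right sprung clip, a 14 mm wide steel leaf at press y = -24 mm: pivot at press x +66, z 28 mm, in the housing; rounded nose (radius 3) at x +24, underside 4.5 mm above the stage when down; turned-up orange-tipped lip at x +3, underside 10.5 mm above the stage. Value in rad: 0 = down on its stop, about 0.08 riding on the plate. Lifting it takes about 1.7 to 2.5 N at the nose.
- plate: Carrier plate, loose, lying flat on the worktop left of the press: aluminium, 100 (x) x 68 (y) x 8 mm, about 150 g, two dark round wells, blue upright grip at its rear. Origin at the centre of its underside, z up; rounded leading edge at x +50 goes in first. A groove 18 mm wide, 4 mm deep crosses its top from x +1 to +19; the clip noses ride on the part ahead of it, dropping into it at home.
- plate_grip (a point): Centre of the plate's blue grip, 22 mm above the plate's underside; it is x -36, y 0 in the plate frame. The grip measures 28 mm along the plate's x and 16 mm along its y, and stands from 8 to 32 mm above the underside.
- capsule_gold: A finished coffee capsule, gold-coloured metal, standing rim down in the press's catch tray: rigid, 30 mm high, 29.6 mm body diameter, 34 mm rim (2 mm thick) at the bottom, shoulder tapering from z = 24 to the top; 15 g. Origin at the centre of its underside, z up.
- capsule_copper: A finished coffee capsule, copper-coloured metal, standing rim down in the press's catch tray: rigid, 30 mm high, 29.6 mm body diameter, 34 mm rim (2 mm thick) at the bottom, shoulder tapering from z = 24 to the top; 15 g. Origin at the centre of its underside, z up.
- bowl: Small white bowl standing on the worktop to the left of the press, beyond the plate, loose, 115 mm across the rim, 51 mm high, inner floor about 9 mm up. Origin at the centre of its underside, z up. The capsules go into it.
- pepper_mill: Bystander, to be left alone: dark wooden pepper mill, 52 mm diameter, 140 mm high. Origin at the centre of its underside.
- honey_jar: Bystander, to be left alone: honey jar with a black lid, 63 mm diameter, 94 mm high. Origin at the centre of its underside.
- spice_jar: Bystander, to be left alone: glass spice jar with reddish contents and grey cap, 42 mm diameter, 88 mm high. Origin at the centre of its underside.
- red_shaker: Bystander, to be left alone: glass shaker with a red cap, 42 mm diameter, 92 mm high. Origin at the centre of its underside.
- egg_timer: Bystander, to be left alone: round red and white kitchen timer, 61 mm diameter, 56 mm high. Origin at the centre of its underside.
- small_tin: Bystander, to be left alone: small food tin, 57 mm diameter, 72 mm high. Origin at the centre of its underside.
- candle_lighter: Bystander, to be left alone: red candle lighter lying down, 28 x 198 x 15 mm. Origin at the centre of its underside.
Not all that is in view belongs to the job. Several things look just like the bowl: the one meant starts farthest from the robot's base.

How it is judged:
By the outcome, as a careful person would: the job done as asked, in the order asked, and still so for the second after the job is handed in, with the robot touching nothing.
It also fails if it takes over 61 s, if anything falls off the work surface, if the arm or the gripper's body presses on something with over 40 N, if the wrist force passes 120 N, or if a joint passes its speed limit or range.

## Working session

There is one attempt and no reset: what is moved stays moved. The work goes in short steps, Python scripts to look and compute and a tool call to move; the robot and the scene stay as the last step left them, time stands still between calls to the robot, and variables do not carry over. Pictures are saved under pics/ and viewed, at most 10 in all, crops included, and the job is handed in when it is done.

Besides the shell and the picture viewer there is one more tool, called after "Emit:" as name([rows], argument=value, ...), one row to a line, values as JSON. move_arm: Moves the arm, as the interface text tells. Its arguments: {"type":"object","properties":{"hand":{"type":"array","items":{"type":"number"}},"dp":{"type":"array","items":{"type":"array","items":{"type":"number"}}},"turn":{"type":"array","items":{"type":"number"}}},"required":["hand","dp","turn"]}

```bash
mkdir -p pics; ls; python3 - <<'E'
from bench import r, vision, finder
import cv2,numpy as np
np.set_printoptions(precision=4,suppress=True)
for c in ("scene","top"):
    im=vision.grab_frame(c); cv2.imwrite(f"pics/{c}0.png",im[:,:,::-1])
    i=vision.camera_info(c); print(c,i["mtx"],i["R"],i["t"])
    for n in ("press","plate","plate_grip","bowl","capsule_gold","capsule_copper","tray"):
        print(n,[(np.round(d["bbox"]).tolist(),round(d["conf"],2)) for d in finder.spot_in(n,c)])
s=r.observe();print(s)
E
```

```text
pics
scene [[509.4227   0.     318.2209]
 [  0.     509.4227 238.4704]
 [  0.       0.       1.    ]] [[ 0.7888 -0.6144 -0.0165]
 [-0.4157 -0.5136 -0.7506]
 [ 0.4528  0.5989 -0.6605]] [-0.2884  0.4097  0.6821]
press [([324.0, 244.0, 414.0, 330.0], 0.96)]
plate [([242.0, 269.0, 295.0, 311.0], 0.6)]
plate_grip [([239.0, 266.0, 295.0, 313.0], 0.68), ([320.0, 242.0, 411.0, 327.0], 0.33)]
bowl [([173.0, 230.0, 230.0, 280.0], 0.87), ([241.0, 202.0, 295.0, 245.0], 0.79), ([222.0, 157.0, 240.0, 199.0], 0.47)]
capsule_gold [([243.0, 269.0, 294.0, 312.0], 0.75), ([391.0, 276.0, 404.0, 299.0], 0.63)]
capsule_copper [([389.0, 260.0, 403.0, 286.0], 0.54)]
tray [([446.0, 272.0, 479.0, 316.0], 0.72), ([324.0, 243.0, 416.0, 327.0], 0.7)]
top [[508.1484   0.     311.4157]
 [  0.     508.1484 234.1184]
 [  0.       0.       1.    ]] [[ 0.059  -0.9983  0.0013]
 [-0.9761 -0.0579 -0.2096]
 [ 0.2093  0.0111 -0.9778]] [0.2143 0.5866 1.1679]
press [([317.0, 190.0, 395.0, 284.0], 0.81), ([374.0, 218.0, 388.0, 228.0], 0.52)]
plate [([290.0, 273.0, 328.0, 317.0], 0.86)]
plate_grip [([293.0, 275.0, 324.0, 321.0], 0.8)]
bowl [([226.0, 294.0, 275.0, 344.0], 0.77), ([230.0, 230.0, 279.0, 278.0], 0.75)]
capsule_gold []
capsule_copper []
tray [([317.0, 190.0, 398.0, 286.0], 0.85)]
{'t': 0.8, 'joints': array([-1.385 ,  0.4675, -0.0116,  1.6027,  0.006 ,  1.0714, -0.0563]), 'dq': array([-0.001 ,  0.0005,  0.0007, -0.0005, -0.0005,  0.0001, -0.0026]), 'tau': array([  0.0003, -52.036 ,  -0.012 , -24.4051,  -0.0566,   0.0113,
         0.    ]), 'tool_pos': array([0.1475, 0.6331, 0.2146]), 'ee_rot': array([0.3587, 3.121 , 0.0002]), 'contact_force': array([-1.612 ,  0.3403, -0.4635]), 'torque': array([-0.0009, -0.0054, -0.0131]), 'grasp_force': 0.0, 'opening': 0.09227403657031981}
```

```bash
python3 - <<'E'
import cv2
a=cv2.imread("pics/scene0.png"); b=cv2.imread("pics/top0.png")
cv2.imwrite("pics/s1.png",cv2.resize(a[150:350,160:430],None,fx=2.96,fy=2.96,interpolation=cv2.INTER_CUBIC))
cv2.imwrite("pics/t1.png",cv2.resize(b[180:350,200:420],None,fx=3.5,fy=3.5,interpolation=cv2.INTER_CUBIC))
E
```

```text
(no output)
```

View pics/s1.png

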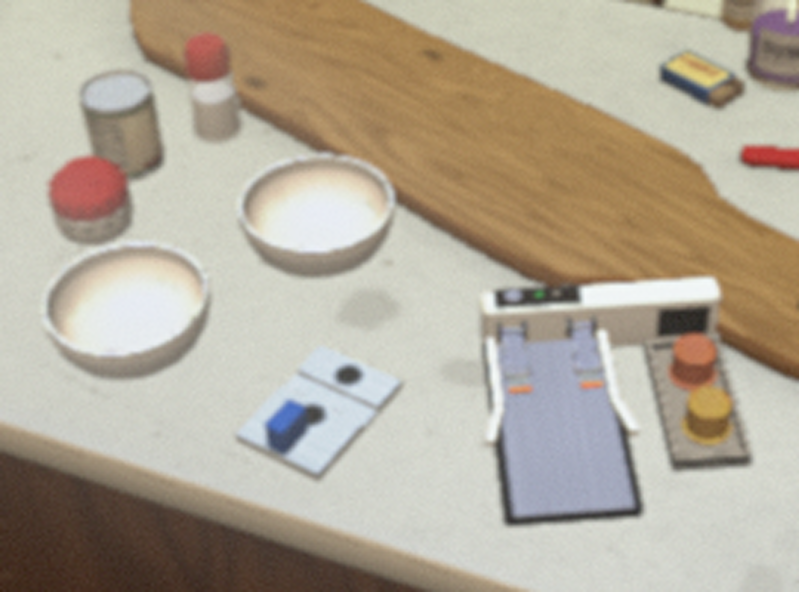

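View pics/t1.png

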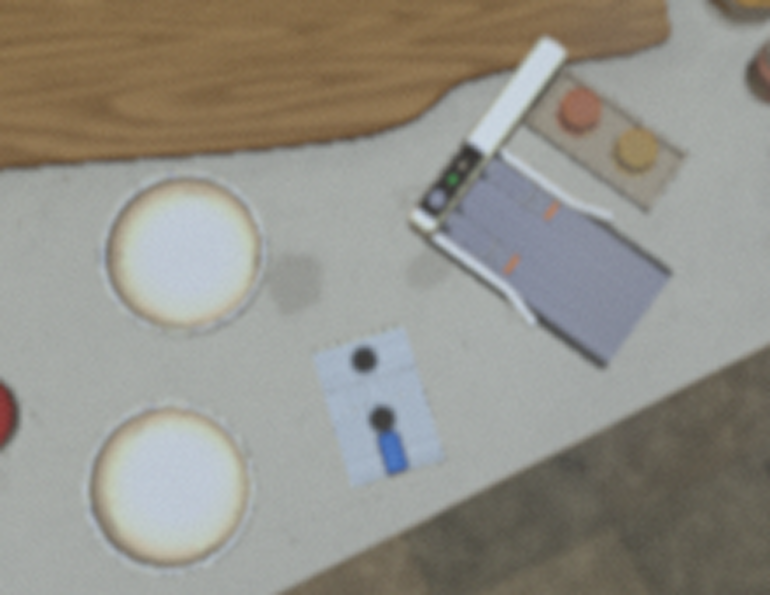

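View pics/top0.png

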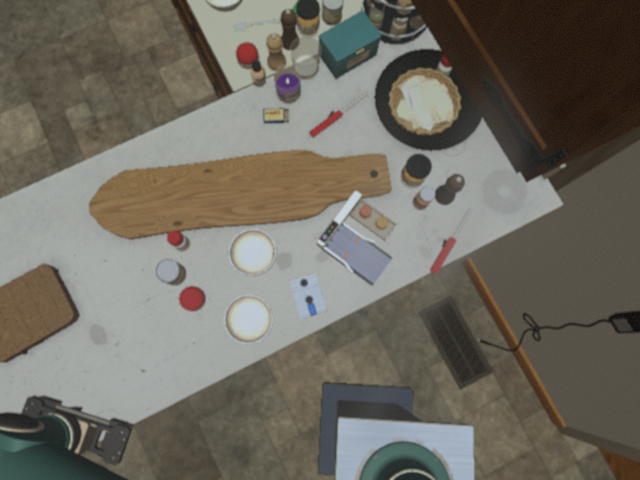

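The pictures show two identical bowls. In the top view, A is at (252,252) and B at (249,319). In the scene view, A is at (268,222) and B at (202,253). The catch tray is on the right of the press, with copper at top (365,211) and gold at (382,223). The plate is at top (309,295) and its blue grip at (312,309).

The candidates for the bowl are A and B, and A looks farther from the base. I'll measure both.

```bash
cat > h.py <<'E'
import numpy as np, cv2
from scipy.optimize import least_squares
from bench import r, vision, finder
np.set_printoptions(precision=4,suppress=True)
CI={c:vision.camera_info(c) for c in("scene","top")}
def proj(c,X):
    i=CI[c]; p=(np.atleast_2d(X)@np.array(i["R"]).T+i["t"])@np.array(i["mtx"]).T
    return p[:,:2]/p[:,2:]
def place(q,P): # q=x,y,z,yaw
    c,s=np.cos(q[3]),np.sin(q[3]); P=np.atleast_2d(P)
    return np.c_[q[0]+c*P[:,0]-s*P[:,1],q[1]+s*P[:,0]+c*P[:,1],q[2]+P[:,2]]
def S(x,y): return (160+x/2.96-.33,150+y/2.96-.33)
def T(x,y): return (200+x/3.5-.36,180+y/3.5-.36)
def fit(obs,q0):
    f=lambda q:np.concatenate([(proj(c,place(q,np.array(m)/1000))[0]-uv) for c,m,uv in obs])
    s=least_squares(f,q0,loss="soft_l1"); return s.x,f(s.x).reshape(-1,2)
def tri(us,ut):
    f=lambda X:np.r_[proj("scene",X)[0]-us,proj("top",X)[0]-ut]
    s=least_squares(f,[.6,0,0]); return s.x,np.abs(s.fun).max()
def blob(img,lo,hi,box):
    x0,y0,x1,y1=box; h=cv2.cvtColor(img[y0:y1,x0:x1],cv2.COLOR_BGR2HSV)
    m=cv2.inRange(h,lo,hi); n,l,st,ce=cv2.connectedComponentsWithStats(m)
    k=1+np.argmax(st[1:,4]); return ce[k]+[x0,y0],st[k]+[x0,y0,0,0,0]
E
python3 - <<'E'
from h import *
sc=cv2.imread("pics/scene0.png");tp=cv2.imread("pics/top0.png")
for n,a,b in(("A",(241,202,295,245),(230,230,279,278)),("B",(173,230,230,280),(226,294,275,344))): pass
# bowls: rim centres (clicked from ellipses)
for n,s,t in(("A",S(317,208),T(185,252)),("B",S(126,301),T(171,486))): 
    X,e=tri(s,t); print("bowl rim",n,X,e,np.hypot(*X[:2]))
obs=[("scene",(3,24,28),S(520,389)),("scene",(3,-24,28),S(592,384)),("top",(3,24,28),T(512,264)),("top",(3,-24,28),T(552,211)),
("scene",(-33,45,23),S(491,436)),("scene",(-33,-45,23),S(632,429)),("top",(-33,45,23),T(532,322)),("top",(-33,-45,23),T(610,216)),
("scene",(-52,-122,12),S(748,459)),("scene",(-52,-70,12),S(676,464)),("top",(-52,-122,12),T(686,155)),("top",(-52,-70,12),T(648,210)),
("top",(60,-122,12),T(566,68)),("scene",(60,-70,12),S(647,343)),("top",(60,-70,12),T(526,128))]
q,e=fit(obs,[.65,-.0,0,-.6]); print("press",q,"\n",e.T)
obs=[("scene",(-50,34,8),S(238,436)),("scene",(-50,-34,8),S(318,474)),("scene",(50,34,8),S(322,347)),("scene",(50,-34,8),S(402,383)),
("top",(-50,34,8),T(352,486)),("top",(-50,-34,8),T(445,460)),("top",(50,34,8),T(314,353)),("top",(50,-34,8),T(407,329))]
q,e=fit(obs,[.5,.1,0,.2]); print("plate",q,"\n",e.T)
g=[blob(im,(100,140,60),(130,255,255),b) for im,b in((sc,(235,270,280,310)),(tp,(295,285,330,325)))]
print("grip blob",g,tri(g[0][0],g[1][0]), "model",[proj(c,place(q,np.array([[-.036,0,.022],[-.036,0,.032]]))) for c in("scene","top")])
for n,lo,hi in(("gold",(14,110,60),(30,255,255)),("copper",(3,100,60),(12,255,255))):
    g=[blob(im,lo,hi,b) for im,b in((sc,(380,255,415,305)),(tp,(350,195,395,235)))]
    print(n,g[0],g[1],tri(g[0][0],g[1][0]))
E
```

```text
bowl rim A [0.5254 0.3896 0.0427] 0.18468727005327423 0.6540322309222615
bowl rim B [0.3639 0.3854 0.0451] 0.15211737988335017 0.5300760974451859
press [ 0.552   0.1454 -0.0019  0.9679] 
 [[-0.3038 -0.366  -0.2762 -0.0603  0.1496 -0.8999  0.378  -0.2145  0.8889
  -1.7171  1.6128  0.3634  0.5046 -0.4879 -0.2756]
 [ 0.6638  1.0377 -0.4459 -0.3138  0.7194  0.5117 -1.1927  0.845  -0.5962
  -0.7781  0.1424  0.2771 -1.145  -0.6932 -2.7885]]
plate [ 0.4304  0.2482 -0.0022  0.3484] 
 [[-1.4135 -0.6597  0.2863  0.1599  0.4074  0.4264 -0.0434 -0.4081]
 [ 0.1748  1.0983 -0.2437 -0.2933  0.3411 -0.2349 -0.7098 -1.6027]]
grip blob [(array([256. , 290.5]), array([251, 287,  11,   8,  44])), (array([311.5854, 308.6585]), array([309, 304,   6,  10,  41]))] (array([0.3976, 0.2372, 0.029 ]), np.float64(0.4241486331762303)) model [array([[256.0414, 294.4675],
       [255.5384, 290.9546]]), array([[312.3212, 308.9306],
       [312.3338, 308.6583]])]Traceback (most recent call last):
  File "<stdin>", line 18, in <module>
  File "h.py", line 23, in blob
    k=1+np.argmax(st[1:,4]); return ce[k]+[x0,y0],st[k]+[x0,y0,0,0,0]
        ~~~~~~~~~^^^^^^^^^^
    return _wrapfunc(a, 'argmax', axis=axis, out=out, **kwds)
    return bound(*args, **kwds)
ValueError: attempt to get argmax of an empty sequence
```

Bowl A is 0.65 m from the base and B is 0.53 m, so A is the one meant. Next I'll overlay the fitted models as a check and measure the capsules.

```bash
cat > ov.py <<'E'
from h import *
def overlay(files,boxes,polys,out,f=5):
    ims=[]
    for c,b in zip(("scene","top"),boxes):
        im=cv2.imread(files[c])[b[1]:b[3],b[0]:b[2]]; im=cv2.resize(im,None,fx=f,fy=f,interpolation=cv2.INTER_CUBIC)
        for q,P,col,cl in polys:
            uv=(proj(c,place(q,np.array(P)/1000.))-[b[0],b[1]]+.5)*f-.5
            cv2.polylines(im,[np.int32(np.round(uv*8))],cl,col,1,cv2.LINE_AA,3)
        ims.append(im)
    h=min(i.shape[0] for i in ims); cv2.imwrite(out,np.hstack([i[:h] for i in ims]))
def rect(x0,x1,y0,y1,z): return [(x0,y0,z),(x1,y0,z),(x1,y1,z),(x0,y1,z)]
def circ(x,y,z,rad): return [(x+rad*np.cos(a),y+rad*np.sin(a),z) for a in np.linspace(0,6.28,24)]
G=(0,255,0);Y=(255,0,255)
def press(q): return [(q,rect(-56,64,-122,-70,12),G,True),(q,[(60,36,23),(-4,36,23),(-33,44,23)],G,False),(q,[(60,-36,23),(-4,-36,23),(-33,-44,23)],G,False),
  (q,rect(3,3.1,17,31,28),Y,True),(q,rect(3,3.1,-17,-31,28),Y,True),(q,[(60,50,49),(60,-120,49)],G,False),(q,rect(-92,60,-36,36,16),Y,True)]
E
python3 - <<'E'
from ov import *
sc=cv2.imread("pics/scene0.png");tp=cv2.imread("pics/top0.png")
qp=[.552,.1454,-.0019,.9679]; ql=[.4304,.2482,-.0022,.3484]
cap={}
for n,s,t in(("gold",S(710,397),T(636,148)),("copper",S(694,347),T(580,106))):
    X,e=tri(s,t); print(n,"top centre",X,e); d=X[:2]-qp[:2]; c,s_=np.cos(qp[3]),np.sin(qp[3]); print(" in press",1000*np.array([c*d[0]+s_*d[1],-s_*d[0]+c*d[1]])); cap[n]=X
polys=press(qp)+[(ql,rect(-50,50,-34,34,8),G,True),(ql,rect(-50,-22,-8,8,32),G,True)]
for n in cap: polys+= [([*cap[n][:2],-.002,0],circ(0,0,34,11),Y,True),([*cap[n][:2],-.002,0],circ(0,0,4,17),G,True)]
overlay({"scene":"pics/scene0.png","top":"pics/top0.png"},[(325,240,415,330),(315,188,400,288)],polys,"pics/ov1.png",4.5)
E
```

```text
gold top centre [0.623  0.0752 0.0316] 0.8111746246204063
 in press [-17.5758 -98.2979]
copper top centre [0.6508 0.1169 0.0288] 0.24018868114129077
 in press [ 32.5202 -97.5637]
```

View pics/ov1.png

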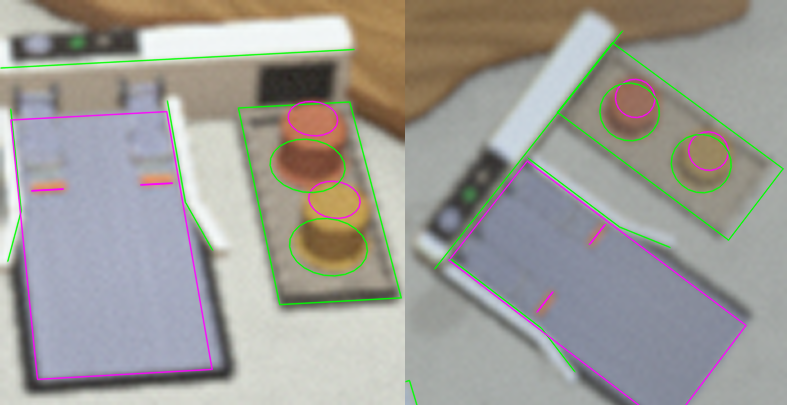

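The overlay fits to about 1–2 mm: rails, orange lips, housing edge and tray all line up. The capsule tops sit at crop (334,200) for gold and (313,118) for copper. I'll write a small planner that prints the rows, then move.

```bash
cat > plan.py <<'E'
import sys,numpy as np
from bench import r
from scipy.spatial.transform import Rotation as Ro
def plan(tg,p=None,h=None,n=None):
    s=r.observe(); R=Ro.from_rotvec(s["ee_rot"]).as_matrix()
    if p is None: p=s["tool_pos"]; h=np.arctan2(R[1,1],R[0,1])
    p=np.array(p,float);d=np.array(tg[:3])-p; dh=(tg[3]-h)
    n=n or int(max(np.ceil(np.linalg.norm(d)/.0485),np.ceil(abs(dh)/.145),1)); dp=[];tu=[];hh=h
    for k in range(n):
        e=(np.array(tg[:3])-p)/(n-k); x=np.array([-np.sin(hh),np.cos(hh)]);y=np.array([np.cos(hh),np.sin(hh)])
        v=np.round(100*np.array([x@e[:2],y@e[:2],-e[2]]),1); t=round(-(tg[3]-hh)/(n-k),2)
        p=p+np.r_[(v[0]*x+v[1]*y)/100,-v[2]/100]; hh-=t; dp.append(v.tolist()); tu.append(t)
    return dp,tu,p,hh
if __name__=="__main__":
    p=h=None
    for a in sys.argv[1:]:
        v=[float(t) for t in a.split(",")]
        dp,tu,p,h=plan(v[:4],p,h,int(v[4]) if len(v)>4 else None)
        for k in range(0,len(dp),5): print("dp",dp[k:k+5],"turn",tu[k:k+5])
        print(" ->",p.round(4),round(h,3))
E
python3 plan.py .623,.0752,.13,-.603
```

```text
dp [[-3.7, -2.7, 0.5], [-4.0, -2.3, 0.5], [-4.2, -1.8, 0.5], [-4.4, -1.2, 0.5], [-4.5, -0.7, 0.5]] turn [np.float64(0.12), np.float64(0.12), np.float64(0.12), np.float64(0.12), np.float64(0.12)]
dp [[-4.6, -0.2, 0.5], [-4.6, 0.4, 0.5], [-4.5, 0.9, 0.6], [-4.3, 1.5, 0.5], [-4.1, 2.0, 0.6]] turn [np.float64(0.12), np.float64(0.12), np.float64(0.12), np.float64(0.12), np.float64(0.12)]
dp [[-3.9, 2.4, 0.5], [-3.6, 2.9, 0.6], [-3.2, 3.3, 0.5], [-2.7, 3.7, 0.6], [-2.3, 4.0, 0.5]] turn [np.float64(0.12), np.float64(0.12), np.float64(0.13), np.float64(0.12), np.float64(0.13)]
dp [[-1.7, 4.2, 0.6]] turn [np.float64(0.12)]
 -> [0.623  0.0749 0.1296] -0.598
```

Emit:
move_arm([
  [-3.7,-2.7,0.5],
  [-4.0,-2.3,0.5],
  [-4.2,-1.8,0.5],
  [-4.4,-1.2,0.5],
  [-4.5,-0.7,0.5],
], hand=[115,115,115,115,115], turn=[0.12,0.12,0.12,0.12,0.12])

```text
t: 1.3
tool_pos: [0.297, 0.4576, 0.1897]
ee_rot: [1.272, 2.873, 0.001]
contact_force: [0.5, 0.2, -0.3]
opening: 0.0541
grasp_force: 0.0
```

Emit:
move_arm([
  [-4.6,-0.2,0.5],
  [-4.6,0.4,0.5],
  [-4.5,0.9,0.6],
  [-4.3,1.5,0.5],
  [-4.1,2.0,0.6],
], hand=[115,115,115,115,115], turn=[0.12,0.12,0.12,0.12,0.12])

```text
t: 1.8
tool_pos: [0.4462, 0.2836, 0.1629]
ee_rot: [-2.064, -2.369, -0.002]
contact_force: [0.5, 0.4, 0.3]
opening: 0.0507
grasp_force: 0.0
```

Emit:
move_arm([
  [-3.9,2.4,0.5],
  [-3.6,2.9,0.6],
  [-3.2,3.3,0.5],
  [-2.7,3.7,0.6],
  [-2.3,4.0,0.5],
], hand=[115,115,115,115,115], turn=[0.12,0.12,0.13,0.12,0.13])

```text
t: 2.3
tool_pos: [0.5946, 0.1081, 0.1356]
ee_rot: [-2.688, -1.626, -0.001]
contact_force: [0.6, 1.6, -1.1]
opening: 0.0503
grasp_force: 0.0
```

Emit:
move_arm([
  [-1.7,4.2,0.6],
  [0,0,0],
], hand=[115,115], turn=[0.12,0])

```text
t: 2.5
tool_pos: [0.6258, 0.0674, 0.1293]
ee_rot: [2.78, 1.451, -0.001]
contact_force: [0.2, 0.4, 0.2]
opening: 0.0504
grasp_force: 0.0
```

```bash
python3 plan.py .623,.0752,.06,-.603 .623,.0752,.015,-.603,2
```

```text
dp [[0.2, -0.3, 3.5], [0.3, -0.4, 3.4]] turn [np.float64(-0.0), np.float64(-0.01)]
 -> [0.6229 0.0755 0.0603] -0.599
dp [[-0.0, 0.0, 2.3], [-0.0, 0.0, 2.2]] turn [np.float64(0.0), np.float64(0.0)]
 -> [0.6229 0.0755 0.0153] -0.599
```

Emit:
move_arm([
  [0.2,-0.3,3.5],
  [0.3,-0.4,3.4],
  [0,0,0],
], hand=[115,115,115], turn=[0,0,0])

```text
t: 2.8
tool_pos: [0.616, 0.0843, 0.0564]
ee_rot: [-2.772, -1.47, 0.012]
contact_force: [-0.5, 0.2, 0.1]
opening: 0.0505
grasp_force: 0.0
```

```bash
python3 - <<'E'
from h import *
for c in("scene","top"): cv2.imwrite(f"pics/{c}1.png",vision.grab_frame(c)[:,:,::-1])
a=cv2.imread("pics/scene1.png")[230:330,320:420];b=cv2.imread("pics/top1.png")[180:280,310:410]
cv2.imwrite("pics/c1.png",cv2.resize(np.hstack([a,b]),None,fx=4,fy=4,interpolation=cv2.INTER_CUBIC))
s=r.observe();print(s["t"],s["tool_pos"],s["ee_rot"], proj("scene",s["tool_pos"]),proj("top",s["tool_pos"]))
E
python3 plan.py .623,.0752,.015,-.603,2
```

```text
2.9 [0.6199 0.0832 0.0609] [-2.7765 -1.4698  0.0011] [[395.9669 271.7691]] [[380.2243 219.3651]]
dp [[-0.2, 0.4, 2.3], [-0.3, 0.3, 2.3]] turn [np.float64(0.0), np.float64(0.01)]
 -> [0.6228 0.0752 0.0149] -0.607
```

View pics/c1.png

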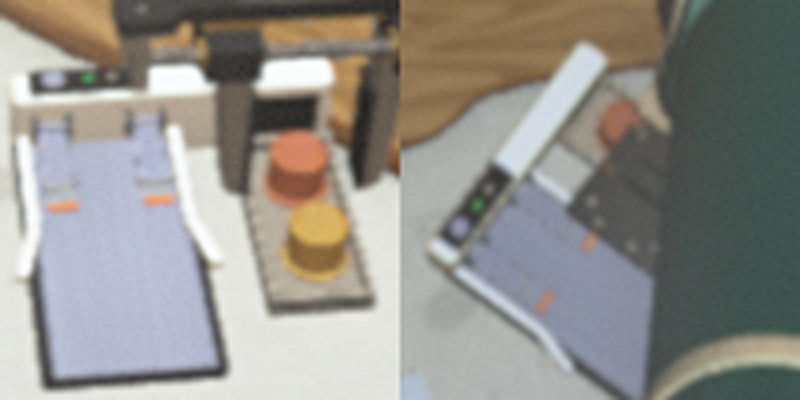

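The left crop shows the two fingertips at (235,190) and (370,185), straddling the tray. Gold is at (318,240) and copper at (298,165). Measured poses only match the command after they settle, so I'll add settling rows.

Emit:
move_arm([
  [-0.5,0.7,1.0],
  [0,0,1.0],
  [0,0,1.3],
  [0,0,1.3],
  [0,0,0],
], hand=[115,115,115,115,115], turn=[0,0,0,0,0])

```text
t: 3.4
tool_pos: [0.6227, 0.0748, 0.0131]
ee_rot: [-2.777, -1.468, 0.002]
contact_force: [0.1, 0.1, -0.1]
opening: 0.0506
grasp_force: 0.0
```

Emit:
move_arm([
  [0,0,0],
  [0,0,0],
  [0,0,0],
  [0,0,0],
  [0,0,0],
], hand=[115,255,255,255,255], turn=[0,0,0,0,0])

```text
t: 3.9
tool_pos: [0.623, 0.0749, 0.0148]
ee_rot: [-2.777, -1.468, -0.0]
contact_force: [-0.6, -0.4, -0.8]
opening: 0.0284
grasp_force: 30.0
```

```bash
python3 plan.py .623,.075,.125,-.603 .534,.402,.125,-.603 .534,.402,.042,-.603,3
```

```text
dp [[0.0, -0.0, -3.7], [0.0, -0.0, -3.7], [0.0, -0.0, -3.6]] turn [np.float64(0.0), np.float64(0.0), np.float64(0.0)]
 -> [0.623  0.0749 0.1248] -0.598
dp [[3.1, -3.7, -0.0], [3.2, -3.7, -0.0], [3.1, -3.7, -0.0], [3.2, -3.7, -0.0], [3.1, -3.7, -0.0]] turn [np.float64(0.0), np.float64(0.0), np.float64(0.0), np.float64(0.0), np.float64(0.0)]
dp [[3.2, -3.6, -0.0], [3.1, -3.7, -0.0]] turn [np.float64(0.0), np.float64(0.0)]
 -> [0.5336 0.402  0.1248] -0.598
dp [[0.0, 0.0, 2.8], [0.0, 0.0, 2.7], [0.0, 0.0, 2.8]] turn [np.float64(0.0), np.float64(0.0), np.float64(0.0)]
 -> [0.5336 0.402  0.0418] -0.598
```

Emit:
move_arm([
  [0,0,-2.0],
  [0,0,-3.0],
  [0,0,-3.5],
  [0,0,-2.5],
  [0,0,0],
], hand=[255,255,255,255,255], turn=[0,0,0,0,0])

```text
t: 4.4
tool_pos: [0.6255, 0.075, 0.1286]
ee_rot: [2.776, 1.467, 0.011]
contact_force: [0.0, -0.7, 0.5]
opening: 0.0284
grasp_force: 30.0
```

Emit:
move_arm([
  [1.5,-1.9,0],
  [3.0,-3.5,0],
  [3.0,-3.5,0],
  [3.2,-3.7,0],
  [3.2,-3.7,0],
], hand=[255,255,255,255,255], turn=[0,0,0,0,0])

```text
t: 4.9
tool_pos: [0.5653, 0.2829, 0.1236]
ee_rot: [-2.778, -1.468, 0.002]
contact_force: [0.1, 0.1, -0.3]
opening: 0.0284
grasp_force: 30.0
```

Emit:
move_arm([
  [3.2,-3.7,0],
  [3.0,-3.5,0],
  [1.9,-2.3,0],
  [0,0,0],
  [0,0,0],
], hand=[255,255,255,255,255], turn=[0,0,0,0,0])

```text
t: 5.4
tool_pos: [0.5328, 0.4018, 0.1234]
ee_rot: [2.775, 1.47, -0.003]
contact_force: [0.4, -0.9, -0.6]
opening: 0.0287
grasp_force: 30.0
```

Emit:
move_arm([
  [0,0,1.5],
  [0,0,2.5],
  [0,0,2.5],
  [0,0,1.5],
  [0,0,0],
], hand=[255,255,255,255,255], turn=[0,0,0,0,0])

```text
t: 5.9
tool_pos: [0.5327, 0.3991, 0.0416]
ee_rot: [2.777, 1.464, -0.008]
contact_force: [0.0, 0.3, -0.5]
opening: 0.0284
grasp_force: 30.0
```

Emit:
move_arm([
  [0,0,0],
  [0,0,0],
  [0,0,0],
  [0,0,0],
  [0,0,0],
], hand=[255,255,140,140,140], turn=[0,0,0,0,0])

```text
t: 6.4
tool_pos: [0.5338, 0.4023, 0.0452]
ee_rot: [-2.777, -1.469, -0.001]
contact_force: [-0.2, 0.3, 0.0]
opening: 0.0413
grasp_force: 0.0
```

```bash
python3 plan.py .534,.402,.125,-.603 .6508,.1169,.125,-.603 .6508,.1169,.015,-.603,4
```

```text
dp [[-0.0, 0.0, -4.0], [-0.0, 0.0, -4.0]] turn [np.float64(0.0), np.float64(0.01)]
 -> [0.5338 0.4023 0.1252] -0.608
dp [[-2.4, 3.7, 0.0], [-2.4, 3.7, 0.0], [-2.4, 3.7, 0.0], [-2.4, 3.7, 0.0], [-2.4, 3.7, 0.0]] turn [np.float64(-0.0), np.float64(-0.0), np.float64(-0.0), np.float64(-0.0), np.float64(-0.0)]
dp [[-2.4, 3.7, 0.0], [-2.3, 3.7, 0.0]] turn [np.float64(-0.0), np.float64(-0.0)]
 -> [0.651  0.1173 0.1252] -0.608
dp [[-0.0, 0.0, 2.8], [-0.0, 0.0, 2.7], [-0.0, 0.0, 2.8], [-0.0, 0.0, 2.7]] turn [np.float64(-0.0), np.float64(-0.0), np.float64(-0.0), np.float64(-0.0)]
 -> [0.651  0.1173 0.0152] -0.608
```

Emit:
move_arm([
  [0,0,-3.0],
  [0,0,-5.0],
  [-1.5,2.2,0],
  [-2.4,3.7,0],
  [-2.4,3.7,0],
], hand=[140,140,115,115,115], turn=[0,0,0,0,0])

```text
t: 6.9
tool_pos: [0.5777, 0.2959, 0.1254]
ee_rot: [-2.775, -1.472, -0.002]
contact_force: [0.9, -0.3, -0.2]
opening: 0.0505
grasp_force: 0.0
```

Emit:
move_arm([
  [-2.6,4.1,0],
  [-2.6,4.1,0],
  [-2.6,4.1,0],
  [-2.6,4.0,0],
  [0,0,0],
], hand=[115,115,115,115,115], turn=[0,0,0,0,0])

```text
t: 7.4
tool_pos: [0.6562, 0.1078, 0.1257]
ee_rot: [2.781, 1.449, 0.001]
contact_force: [-0.0, -0.5, 0.5]
opening: 0.0503
grasp_force: 0.0
```

Emit:
move_arm([
  [0,0,2.5],
  [0,0,2.5],
  [0,0,1.5],
  [0,0,0],
  [0,0,0],
], hand=[115,115,115,115,115], turn=[0,0,0,0,0])

```text
t: 7.9
tool_pos: [0.654, 0.1184, 0.0601]
ee_rot: [2.777, 1.469, 0.001]
contact_force: [0.2, 0.8, 0.8]
opening: 0.0502
grasp_force: 0.0
```

```bash
python3 plan.py .6508,.1169,.015,-.603,2; python3 - <<'E'
from h import *
im=vision.grab_frame("scene"); cv2.imwrite("pics/scene2.png",im[:,:,::-1])
a=cv2.imread("pics/scene2.png")[200:320,230:420]
cv2.imwrite("pics/c2.png",cv2.resize(a,None,fx=4,fy=4,interpolation=cv2.INTER_CUBIC))
E
```

```text
dp [[-0.2, -0.1, 2.3], [-0.1, -0.1, 2.2]] turn [np.float64(0.0), np.float64(0.01)]
 -> [0.6506 0.117  0.0151] -0.608
```

View pics/c2.png

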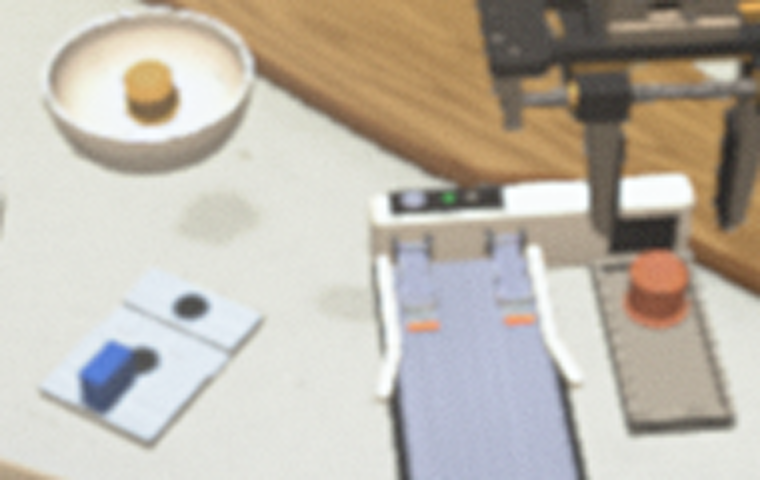

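Gold stands upright in the bowl at crop (150,95). Copper at (657,290) is still in the tray, and the plate hasn't moved. Next I'll grasp the copper one.

Emit:
move_arm([
  [-0.3,-0.2,1.3],
  [0,0,1.6],
  [0,0,1.6],
  [0,0,0],
  [0,0,0],
], hand=[115,115,115,115,115], turn=[0,0,0,0,0])

```text
t: 8.45
tool_pos: [0.6498, 0.1165, 0.0133]
ee_rot: [-2.777, -1.468, 0.002]
contact_force: [0.5, -0.7, 1.1]
opening: 0.0508
grasp_force: 0.0
```

Emit:
move_arm([
  [0,0,0],
  [0,0,0],
  [0,0,0],
  [0,0,0],
], hand=[255,255,255,255], turn=[0,0,0,0])

```text
t: 8.85
tool_pos: [0.6503, 0.1167, 0.0146]
ee_rot: [-2.777, -1.468, -0.0]
contact_force: [-0.4, -0.1, -0.5]
opening: 0.0284
grasp_force: 30.0
```

```bash
python3 - <<'E'
from h import *
u=[230+150/4-.4,200+82/4-.4]  # gold top-disc centre, z~37 (39 minus bias)
f=lambda X:proj("scene",[X[0],X[1],.037])[0]-u
X=least_squares(f,[.52,.39]).x; d=X-[.5254,.3896]; print("gold",X,"rel bowl in tool x,y",1000*np.array([.567*d[0]+.823*d[1],.823*d[0]-.567*d[1]]))
E
python3 plan.py .6508,.1169,.125,-.608 .514,.373,.125,-.603 .514,.373,.055,-.603,3
```

```text
gold [0.5295 0.3946] rel bowl in tool x,y [6.4391 0.5663]
dp [[0.0, 0.0, -3.7], [0.0, 0.0, -3.7], [0.0, 0.0, -3.6]] turn [np.float64(0.0), np.float64(0.0), np.float64(0.01)]
 -> [0.6503 0.1167 0.1246] -0.608
dp [[2.2, -4.3, -0.0], [2.2, -4.3, -0.0], [2.2, -4.3, -0.0], [2.2, -4.3, -0.0], [2.2, -4.3, -0.0]] turn [np.float64(-0.0), np.float64(-0.0), np.float64(-0.0), np.float64(-0.0), np.float64(-0.0)]
dp [[2.2, -4.3, -0.0]] turn [np.float64(-0.01)]
 -> [0.5139 0.3725 0.1246] -0.598
dp [[0.0, -0.0, 2.3], [0.0, -0.0, 2.3], [0.0, -0.0, 2.4]] turn [np.float64(0.0), np.float64(0.0), np.float64(0.0)]
 -> [0.5139 0.3725 0.0546] -0.598
```

Emit:
move_arm([
  [0,0,-2.5],
  [0,0,-4.0],
  [0,0,-4.5],
  [1.0,-2.0,0],
  [2.0,-4.1,0],
], hand=[255,255,255,255,255], turn=[0,0,0,0,0])

```text
t: 9.35
tool_pos: [0.6194, 0.1722, 0.1272]
ee_rot: [2.78, 1.457, 0.007]
contact_force: [-0.0, 1.5, -0.1]
opening: 0.0282
grasp_force: 30.0
```

Emit:
move_arm([
  [2.0,-4.1,0],
  [2.0,-4.1,0],
  [2.1,-4.1,0],
  [2.0,-4.2,0],
  [1.5,-3.2,0],
], hand=[255,255,255,255,255], turn=[0,0,0,0,0])

```text
t: 9.85
tool_pos: [0.5058, 0.3693, 0.1247]
ee_rot: [-2.774, -1.472, -0.0]
contact_force: [0.1, -0.0, -0.6]
opening: 0.0285
grasp_force: 30.0
```

Emit:
move_arm([
  [0,0,0],
  [0,0,2.0],
  [0,0,3.0],
  [0,0,1.9],
  [0,0,0],
], hand=[255,255,255,255,255], turn=[0,0,0,0,0])

```text
t: 10.35
tool_pos: [0.5069, 0.3641, 0.0531]
ee_rot: [2.777, 1.466, -0.007]
contact_force: [-0.9, 0.5, 0.3]
opening: 0.0286
grasp_force: 30.0
```

Emit:
move_arm([
  [0,0,0],
  [0,0,0],
  [0,0,0],
  [0,0,0],
  [0,0,0],
], hand=[255,255,160,160,160], turn=[0,0,0,0,0])

```text
t: 10.85
tool_pos: [0.5083, 0.3664, 0.0562]
ee_rot: [-2.777, -1.468, -0.002]
contact_force: [0.2, 0.3, -0.2]
opening: 0.0343
grasp_force: 0.0
```

Emit:
move_arm([
  [0,0,-2.0],
  [0,0,-5.0],
  [0,0,0],
], hand=[150,140,140], turn=[0,0,0])

```text
t: 11.15
tool_pos: [0.5118, 0.3681, 0.1317]
ee_rot: [-2.776, -1.467, -0.016]
contact_force: [1.2, -0.1, -0.0]
opening: 0.0412
grasp_force: 0.0
```

```bash
python3 - <<'E'
from h import *
for c in("scene","top"): cv2.imwrite(f"pics/{c}3.png",vision.grab_frame(c)[:,:,::-1])
a=cv2.imread("pics/scene3.png")[190:320,230:420]
cv2.imwrite("pics/c3.png",cv2.resize(a,None,fx=4,fy=4,interpolation=cv2.INTER_CUBIC))
E
python3 plan.py .3966,.2365,.12,-1.222 .3966,.2365,.012,-1.222,4
```

```text
dp [[-3.4, -0.4, 0.1], [-3.4, 0.0, 0.2], [-3.4, 0.5, 0.1], [-3.3, 0.9, 0.2], [-3.2, 1.3, 0.1]] turn [np.float64(0.12), np.float64(0.13), np.float64(0.12), np.float64(0.13), np.float64(0.12)]
 -> [0.397  0.2368 0.12  ] -1.218
dp [[-0.0, 0.0, 2.7], [-0.0, 0.0, 2.7], [-0.0, 0.0, 2.7], [-0.0, 0.0, 2.7]] turn [np.float64(0.0), np.float64(0.0), np.float64(0.0), np.float64(0.0)]
 -> [0.397  0.2368 0.012 ] -1.218
```

View pics/c3.png

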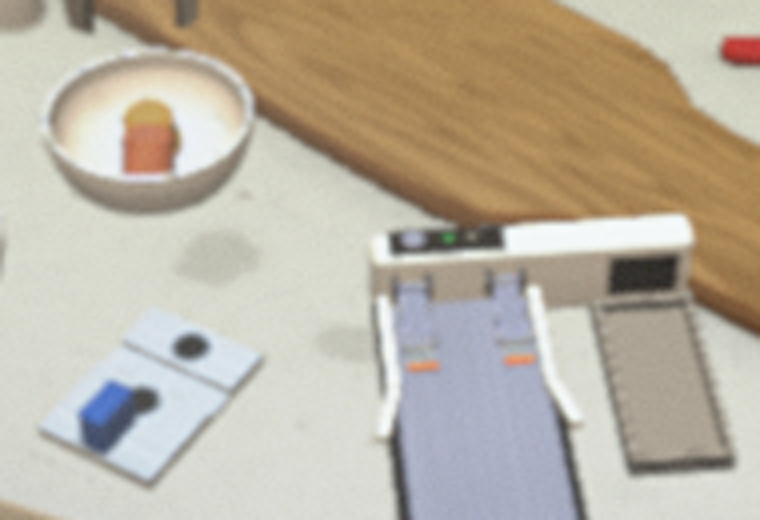

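Both capsules are in the bowl, gold at crop (150,112) and copper at (147,150). The tray is empty and the bowl is upright. Now the plate grip at (107,415).

Emit:
move_arm([
  [-3.4,-0.4,0.1],
  [-3.4,0,0.2],
  [-3.4,0.5,0.1],
  [-3.3,0.9,0.2],
  [-3.2,1.3,0.1],
], hand=[115,115,115,115,115], turn=[0.12,0.13,0.12,0.13,0.12])

```text
t: 11.75
tool_pos: [0.3945, 0.2346, 0.1174]
ee_rot: [3.093, 0.543, -0.003]
contact_force: [0.5, 0.6, -0.6]
opening: 0.0503
grasp_force: 0.0
```

Emit:
move_arm([
  [0,0,2.0],
  [0,0,3.0],
  [0,0,1.0],
  [0,0,0],
  [0,0,0],
], hand=[115,115,115,115,115], turn=[0,0,0,0,0])

```text
t: 12.25
tool_pos: [0.3967, 0.2359, 0.0587]
ee_rot: [3.092, 0.55, -0.0]
contact_force: [0.7, 0.1, -0.9]
opening: 0.0504
grasp_force: 0.0
```

```bash
python3 plan.py .3969,.2362,.012,-1.222,3
```

```text
dp [[0.0, -0.0, 1.6], [0.0, -0.0, 1.5], [0.0, -0.0, 1.6]] turn [np.float64(0.0), np.float64(0.0), np.float64(0.0)]
 -> [0.3967 0.2359 0.0117] -1.219
```

Emit:
move_arm([
  [0,0,1.5],
  [0,0,1.6],
  [0,0,1.5],
  [0,0,0],
  [0,0,0],
], hand=[115,115,115,115,115], turn=[0,0,0,0,0])

```text
t: 12.75
tool_pos: [0.397, 0.2364, 0.0134]
ee_rot: [-3.093, -0.551, -0.001]
contact_force: [0.7, -0.5, -0.1]
opening: 0.0503
grasp_force: 0.0
```

Emit:
move_arm([
  [0,0,0],
  [0,0,0],
  [0,0,0],
  [0,0,0],
  [0,0,0],
], hand=[180,255,255,255,255], turn=[0,0,0,0,0])

```text
t: 13.25
tool_pos: [0.3965, 0.2363, 0.0128]
ee_rot: [-3.093, -0.551, -0.0]
contact_force: [-1.1, -0.1, 2.3]
opening: 0.0157
grasp_force: 30.0
```

```bash
python3 - <<'E'
from bench import r; s=r.observe(); print(s["contact_force"],s["torque"])
import numpy as np
q=[.552,.1454,.9679];c,s=np.cos(q[2]),np.sin(q[2])
for x in(-78,-66,-26): print(x,[q[0]+c*x/1000,q[1]+s*x/1000])
E
python3 plan.py .3967,.2359,.06,-1.219 .4964,.0662,.07,-.603 .4964,.0662,.032,-.603
```

```text
[-1.06323207 -0.10334637  2.25114049] [-0.09342248  0.17368334 -0.01659335]
-78 [np.float64(0.5077716176147886), np.float64(0.08115165222678858)]
-66 [np.float64(0.5145759841355904), np.float64(0.09103601342266726)]
-26 [np.float64(0.5372572058715962), np.float64(0.12398388407559618)]
dp [[0.0, 0.0, -4.7]] turn [np.float64(0.0)]
 -> [0.3965 0.2363 0.0598] -1.218
dp [[0.7, 3.9, -0.2], [0.2, 3.9, -0.2], [-0.2, 3.9, -0.2], [-0.8, 3.9, -0.2], [-1.2, 3.8, -0.2]] turn [np.float64(-0.12), np.float64(-0.12), np.float64(-0.13), np.float64(-0.12), np.float64(-0.13)]
 -> [0.4963 0.0661 0.0698] -0.598
dp [[0.0, -0.0, 3.8]] turn [np.float64(0.0)]
 -> [0.4963 0.0661 0.0318] -0.598
```

Emit:
move_arm([
  [0,0,-1.0],
  [0,0,-2.0],
  [0,0,-2.0],
  [0,0,-0.8],
  [0,0,0],
], hand=[255,255,255,255,255], turn=[0,0,0,0,0])

```text
t: 13.75
tool_pos: [0.3968, 0.2368, 0.0716]
ee_rot: [-3.091, -0.552, -0.003]
contact_force: [0.3, 0.1, -1.7]
opening: 0.0163
grasp_force: 30.0
```

Emit:
move_arm([
  [0.4,2.0,0],
  [0.4,2.0,0],
  [0.2,2.0,0],
  [0.1,2.0,0],
  [-0.1,2.0,0],
], hand=[255,255,255,255,255], turn=[-0.06,-0.06,-0.06,-0.06,-0.06])

```text
t: 14.25
tool_pos: [0.4507, 0.1505, 0.0697]
ee_rot: [2.974, 1.011, -0.003]
contact_force: [0.1, -0.9, -1.8]
opening: 0.0155
grasp_force: 30.0
```

Emit:
move_arm([
  [-0.2,2.0,0],
  [-0.3,2.0,0],
  [-0.4,2.0,0],
  [-0.6,2.0,0],
  [-0.6,1.8,0],
], hand=[255,255,255,255,255], turn=[-0.06,-0.06,-0.06,-0.07,-0.07])

```text
t: 14.75
tool_pos: [0.5042, 0.0652, 0.0696]
ee_rot: [-2.775, -1.472, 0.003]
contact_force: [-0.6, -0.4, -1.7]
opening: 0.0161
grasp_force: 30.0
```

Emit:
move_arm([
  [0,0,0],
  [0,0,0],
  [0,0,0],
], hand=[255,255,255], turn=[0,0,0])

```text
t: 15.05
tool_pos: [0.5036, 0.0673, 0.07]
ee_rot: [-2.776, -1.468, 0.002]
contact_force: [0.9, 0.7, -2.2]
opening: 0.0159
grasp_force: 30.0
```

```bash
cat > chk.py <<'E'
import sys; from ov import *
from scipy.spatial.transform import Rotation as Ro
n=sys.argv[1]; qp=[.552,.1454,-.0019,.9679]
F={}
for c in("scene","top"):
    F[c]=f"pics/{c}{n}.png"; cv2.imwrite(F[c],vision.grab_frame(c)[:,:,::-1])
s=r.observe(); R=Ro.from_rotvec(s["ee_rot"]).as_matrix(); p=s["tool_pos"]
ql=[*(p-.0128*np.array([0,0,1])),np.arctan2(R[1,0],R[0,0])]; ql[2]-=.002
d=p[:2]-qp[:2];c,s_=np.cos(qp[3]),np.sin(qp[3])
print("TCP in press",1000*np.array([c*d[0]+s_*d[1],-s_*d[0]+c*d[1],p[2]]),"yaw err",ql[3]-qp[3],s["contact_force"],s["opening"],R[:,2])
polys=press(qp)[1:5]+[(ql,rect(-14,86,-34,34,8),G,True),(ql,rect(-14,14,-8,8,32),Y,True)]
overlay(F,[(300,245,400,355),(310,200,400,310)],polys,f"pics/o{n}.png",4.2)
E
python3 chk.py 4; python3 plan.py .4976,.0663,.05,-.603
```

```text
TCP in press [-91.538   -4.599   70.3046] yaw err 0.00605257235568879 [-0.0875  0.     -2.3942] 0.015895280344406168 [-0.0009  0.0003 -1.    ]
dp [[-0.4, -0.5, 2.0]] turn [np.float64(0.01)]
 -> [0.4975 0.0669 0.0503] -0.607
```

View pics/o4.png

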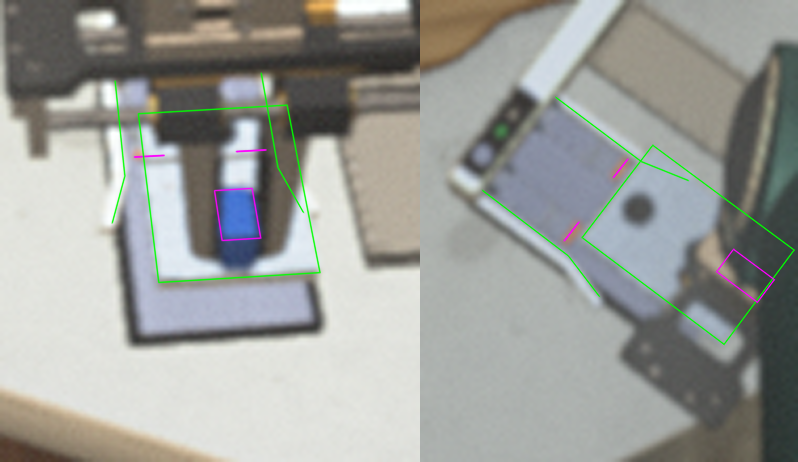

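The predicted plate outline matches both views: left (140–320, 105–283), right from (583,235) to (795,250), with the grip box on the blue at (238,215). I'll shift 5 mm sideways and lower the plate onto the stage.

Emit:
move_arm([
  [-0.4,-0.5,1.0],
  [0,0,1.2],
  [0,0,1.0],
  [0,0,0.4],
  [0,0,0],
], hand=[255,255,255,255,255], turn=[0.006,0,0,0,0])

```text
t: 15.65
tool_pos: [0.4977, 0.0655, 0.0336]
ee_rot: [-2.782, -1.46, 0.003]
contact_force: [-0.3, 0.3, -0.5]
opening: 0.0155
grasp_force: 30.0
```

Emit:
move_arm([
  [0,0,0.2],
  [0,0,0.2],
  [0,0,0.1],
  [0,0,0],
  [0,0,0],
], hand=[255,255,255,255,255], turn=[0,0,0,0,0])

```text
t: 16.15
tool_pos: [0.4983, 0.0658, 0.0297]
ee_rot: [2.782, 1.46, 0.0]
contact_force: [0.3, 0.7, -2.8]
opening: 0.0158
grasp_force: 30.0
```

```bash
sed -i 's/^overlay/if len(sys.argv)>2: overlay/' chk.py; python3 chk.py 5
```

```text
TCP in press [-95.9981  -0.9136  29.7035] yaw err -0.0011648809275998095 [-0.4838 -0.1873 -1.6768] 0.015795884113739393 [ 0.0003  0.0001 -1.    ]
```

Emit:
move_arm([
  [0,-0.1,0.1],
  [0,0,0.1],
  [0,0,0],
  [0,0,0],
  [0,0,0],
], hand=[255,255,255,255,255], turn=[0,0,0,0,0])

```text
t: 16.75
tool_pos: [0.4977, 0.0663, 0.0288]
ee_rot: [-2.781, -1.459, -0.001]
contact_force: [-3.8, -0.1, 12.3]
opening: 0.0153
grasp_force: 30.0
```

```bash
python3 chk.py 5
```

```text
TCP in press [-95.9563  -0.1203  28.7661] yaw err -0.0015212894225643536 [-2.6126 -1.0834 11.055 ] 0.016009531801030718 [ 0.0005  0.001  -1.    ]
```

Emit:
move_arm([
  [0.3,0,-0.05],
  [0.5,0,0],
  [0.5,0,0],
  [0.5,0,0],
  [0,0,0],
], hand=[255,255,255,255,255], turn=[0,0,0,0,0])

```text
t: 17.35
tool_pos: [0.508, 0.0801, 0.0288]
ee_rot: [2.782, 1.459, -0.0]
contact_force: [-2.8, -2.4, 7.5]
opening: 0.0157
grasp_force: 30.0
```

```bash
python3 chk.py 6 v
```

```text
TCP in press [-78.7582  -0.7586  28.8179] yaw err -0.002101726758028777 [-1.6777 -3.4072  6.9643] 0.015874178404956904 [ 0.0006 -0.0006 -1.    ]
```

View pics/o6.png

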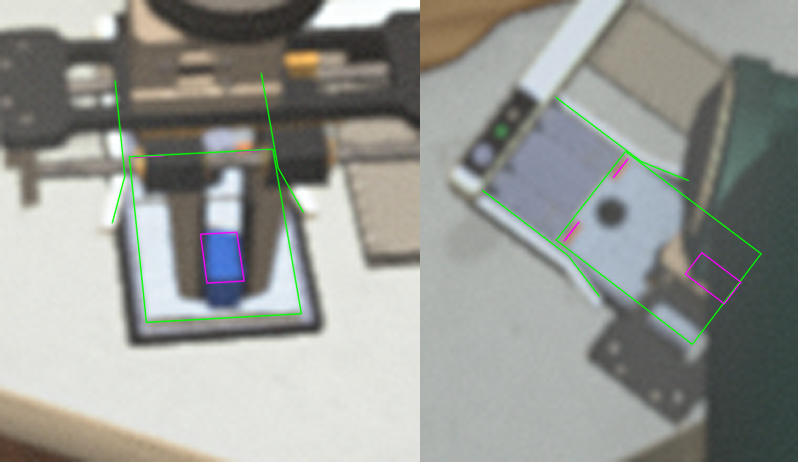

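The plate lies centred on the stage: bottom edge (146–302) between the stage edges (130–320). Its leading edge is entering between the rails under the orange lips at right (572,235) and (622,165). I'll keep sliding.

Emit:
move_arm([
  [0.5,0,0],
  [0.5,0,0],
  [0.5,0,0],
  [0.5,0,0],
  [0,0,0],
], hand=[255,255,255,255,255], turn=[0,0,0,0,0])

```text
t: 17.95
tool_pos: [0.5156, 0.0908, 0.0287]
ee_rot: [2.783, 1.454, -0.015]
contact_force: [-13.2, -15.6, 21.6]
opening: 0.0156
grasp_force: 30.0
```

```bash
python3 chk.py 7
```

```text
TCP in press [-65.6486  -0.9305  28.6682] yaw err -0.00527352604190201 [-12.2259 -16.4684  21.2977] 0.015554412587912219 [-0.0073 -0.0058 -1.    ]
```

Emit:
move_arm([
  [0.4,0,0],
  [0.4,0,0],
  [0.4,0,0],
  [0.3,0,0],
  [0,0,0],
], hand=[255,255,255,255,255], turn=[0,0,0,0,0])

```text
t: 18.55
tool_pos: [0.5244, 0.103, 0.0287]
ee_rot: [2.783, 1.453, -0.014]
contact_force: [-11.2, -16.2, 18.8]
opening: 0.0157
grasp_force: 30.0
```

```bash
python3 chk.py 8
```

```text
TCP in press [-50.5426  -1.2487  28.65  ] yaw err -0.00530550288838183 [-10.8739 -16.3777  19.2622] 0.01608589894817341 [-0.0069 -0.006  -1.    ]
```

```bash
python3 - <<'E'
from h import *
h=[]
for n in(6,7,8):
    a=cv2.imread(f"pics/scene{n}.png")[275:330,320:385]
    h.append(cv2.resize(a,None,fx=4,fy=4,interpolation=cv2.INTER_CUBIC))
cv2.imwrite("pics/cmp.png",np.hstack(h))
for n in(6,7,8):
    print(n,[blob(cv2.imread(f"pics/{c}{n}.png"),lo,hi,b) for c,lo,hi,b in (("scene",(100,140,50),(130,255,255),(335,285,380,325)),)])
    t=cv2.imread(f"pics/top{n}.png"); print("well",blob(t,(0,0,0),(180,255,75),(440//1-95,235,365,260)) if 0 else '')
E
```

```text
6 [(array([352.6966, 306.1236]), array([349, 301,   9,  12,  89]))]
well 
7 [(array([351.809 , 300.7865]), array([348, 295,   9,  12,  89]))]
well 
8 [(array([351.359 , 294.7051]), array([348, 290,   8,  11,  78]))]
well
```

View pics/cmp.png

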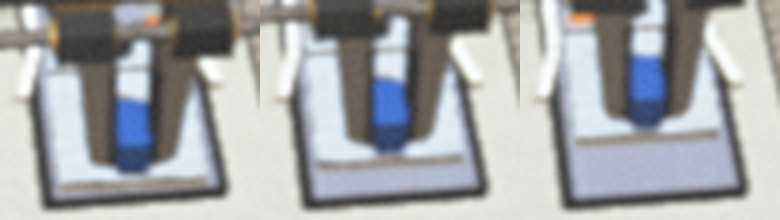

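In the three frames the plate's rear edge (row 183, then 160, then 138) moves with the grip, so it isn't slipping. Continuing.

Emit:
move_arm([
  [0.4,0,-0.05],
  [0.4,0,0],
  [0.4,0,0],
  [0.3,0,0],
  [0,0,0],
], hand=[255,255,255,255,255], turn=[0,0,0,0,0])

```text
t: 19.15
tool_pos: [0.5336, 0.1171, 0.0287]
ee_rot: [2.782, 1.455, -0.012]
contact_force: [-7.3, -12.1, 12.4]
opening: 0.0159
grasp_force: 30.0
```

Emit:
move_arm([
  [0.3,0,0],
  [0.2,0,0],
  [0,0,0],
], hand=[255,255,255], turn=[0,0,0])

```text
t: 19.45
tool_pos: [0.5367, 0.1217, 0.0287]
ee_rot: [2.782, 1.456, -0.01]
contact_force: [-7.8, -9.7, 11.0]
opening: 0.0161
grasp_force: 30.0
```

```bash
python3 chk.py 9
```

```text
TCP in press [-28.1901  -0.9036  28.6901] yaw err -0.0037694210318862664 [ -7.0404 -10.5399   9.8117] 0.015762234242516694 [-0.0047 -0.0046 -1.    ]
```

Emit:
move_arm([
  [0.2,0,0],
  [0.1,0,0],
  [0,0,0],
  [0,0,0],
], hand=[255,255,255,255], turn=[0,0,0,0])

```text
t: 19.95
tool_pos: [0.5368, 0.1217, 0.0287]
ee_rot: [2.783, 1.454, -0.017]
contact_force: [-11.5, -15.5, 16.2]
opening: 0.0156
grasp_force: 30.0
```

```bash
python3 chk.py 10
```

```text
TCP in press [-28.112   -0.9344  28.6747] yaw err -0.004913504848357619 [-10.5672 -15.633   16.7641] 0.016060284490119647 [-0.0083 -0.0068 -0.9999]
```

Emit:
move_arm([
  [0.2,0,0],
  [0.1,0,0],
  [0,0,0],
  [0,0,0],
], hand=[255,255,255,255], turn=[0,0,0,0])

```text
t: 20.45
tool_pos: [0.5369, 0.1218, 0.0286]
ee_rot: [2.783, 1.452, -0.023]
contact_force: [-15.6, -20.1, 22.3]
opening: 0.0156
grasp_force: 30.0
```

```bash
python3 chk.py 11
```

```text
TCP in press [-27.901   -0.9417  28.6342] yaw err -0.005887444876236603 [-15.9036 -20.9245  22.1573] 0.015473717816640975 [-0.0117 -0.009  -0.9999]
```

Motion has stopped at the end stop and the force is rising. I'll push once more, relax, release, and check the clip lips against the first picture.

Emit:
move_arm([
  [0.3,0,0],
  [0,0,0],
  [-0.4,0,0],
  [-0.5,0,-0.1],
  [0,0,0],
], hand=[255,255,255,255,255], turn=[0,0,0,0,0])

```text
t: 21.05
tool_pos: [0.5368, 0.1223, 0.0287]
ee_rot: [2.782, 1.456, -0.008]
contact_force: [-2.7, -8.7, -2.9]
opening: 0.0159
grasp_force: 30.0
```

```bash
python3 chk.py 12
```

```text
TCP in press [-27.6464  -0.5804  28.6149] yaw err -0.0034156300745430412 [ -2.5747 -10.3398  -0.6774] 0.015602022952749445 [-0.0043 -0.0047 -1.    ]
```

Emit:
move_arm([
  [-0.3,0,0],
  [0,0,0],
  [0,0,0],
  [0,0,0],
  [0,0,0],
], hand=[255,255,180,180,180], turn=[0,0,0,0,0])

```text
t: 21.65
tool_pos: [0.5378, 0.1253, 0.0301]
ee_rot: [-2.78, -1.461, -0.003]
contact_force: [0.1, -0.4, -0.1]
opening: 0.0267
grasp_force: 0.0
```

Emit:
move_arm([
  [0,0,-1.5],
  [0,0,-3.0],
  [0,0,-4.0],
  [-4.0,0,-3.0],
  [-4.0,0,-2.0],
], hand=[180,180,180,180,180], turn=[0,0,0,0,0])

```text
t: 22.15
tool_pos: [0.4927, 0.0582, 0.1677]
ee_rot: [2.78, 1.463, 0.007]
contact_force: [0.7, -1.1, -0.4]
opening: 0.0271
grasp_force: 0.0
```

Emit:
move_arm([
  [-3.0,0,-4.0],
  [-2.0,0,-4.0],
  [0,0,-4.0],
  [0,0,0],
  [0,0,0],
], hand=[180,180,180,180,180], turn=[0,0,0,0,0])

```text
t: 22.65
tool_pos: [0.4637, 0.0172, 0.286]
ee_rot: [-2.781, -1.46, -0.006]
contact_force: [1.4, -0.4, 0.2]
opening: 0.0275
grasp_force: 0.0
```

```bash
python3 chk.py 13; python3 - <<'E'
from h import *
qp=[.552,.1454,-.0019,.9679]
for n in(0,13):
    for c in("scene","top"):
        im=cv2.imread(f"pics/{c}{n}.png")
        for y in(24,-24):
            u=proj(c,place(qp,[.003,y/1000,.028]))[0].astype(int)
            b=im[u[1]-8:u[1]+8,u[0]-8:u[0]+9].astype(float)
            w=np.clip(b[:,:,2]-b[:,:,0]-25,0,None); yy,xx=np.mgrid[:16,:17]
            print(n,c,y,"orange",w.sum().round(),(u[0]-8+(w*xx).sum()/w.sum()).round(2),(u[1]-8+(w*yy).sum()/w.sum()).round(2),end=" | ")
            if n==0: print("model shift if riding",(proj(c,place(qp,[.003,y/1000,.033]))-proj(c,place(qp,[.003,y/1000,.028])))[0])
    print()
    t=cv2.imread(f"pics/scene{n}.png")
    print("grip",blob(t,(100,140,50),(130,255,255),(235,255,380,325))) 
g=[blob(cv2.imread(f"pics/{c}13.png"),(100,140,50),(130,255,255),b)[0] for c,b in(("scene",(335,255,380,325)),("top",(310,200,400,300)))]
X,e=tri(*g);print(X,e); d=X[:2]-qp[:2];c,s=np.cos(qp[3]),np.sin(qp[3]);print("grip in press",c*d[0]+s*d[1],-s*d[0]+c*d[1])
E
```

```text
TCP in press [-156.2789    0.9344  284.0456] yaw err -0.0006775041887335798 [-0.3173 -0.1904 -0.6889] 0.02709456460809474 [-0.0012  0.0001 -1.    ]
0 scene 24 orange 916.0 335.39 281.1 | model shift if riding [ 0.0136 -1.7691]
0 scene -24 orange 966.0 359.38 279.43 | model shift if riding [ 0.0936 -1.7706]
0 top 24 orange 188.0 345.73 255.12 | model shift if riding [ 0.1363 -0.3456]
0 top -24 orange 175.0 357.09 239.81 | model shift if riding [ 0.1807 -0.4017]

grip (array([256. , 290.5]), array([251, 287,  11,   8,  44]))
13 scene 24 orange 825.0 335.34 281.03 | 13 scene -24 orange 838.0 359.32 279.37 | 13 top 24 orange 154.0 345.72 255.03 | 13 top -24 orange 150.0 357.04 239.73 | 
grip (array([348.9   , 285.9667]), array([346, 281,   7,  11,  60]))Traceback (most recent call last):
  File "<stdin>", line 15, in <module>
  File "h.py", line 23, in blob
    k=1+np.argmax(st[1:,4]); return ce[k]+[x0,y0],st[k]+[x0,y0,0,0,0]
        ~~~~~~~~~^^^^^^^^^^
    return _wrapfunc(a, 'argmax', axis=axis, out=out, **kwds)
    return bound(*args, **kwds)
ValueError: attempt to get argmax of an empty sequence
```

Both lips are back within 0.1 px of their "down" position; riding would show as 1.8 px. Last, I'll check numerically that the rear edge is home.

```bash
python3 - <<'E'
from h import *
from scipy.ndimage import map_coordinates as mc
qp=[.552,.1454,-.0019,.9679]; ql=[.4304,.2482,-.0022,.3484]
xs=np.arange(-12,12.1,.25)
for n,q,z,x0,nm in((13,qp,.024,-.040,"home rear edge"),(0,ql,.008,-.050,"plate at start rear edge"),(13,qp,.016,-.092,"stage rear edge")):
  for c in("scene","top"):
    im=cv2.imread(f"pics/{c}{n}.png").astype(float).mean(2); P=0
    for y in list(np.arange(-.03,-.012,.002))+list(np.arange(.012,.031,.002)):
        uv=proj(c,place(q,np.c_[x0+xs/1000,0*xs+y,0*xs+z])); P=P+mc(im,[uv[:,1],uv[:,0]],order=1)
    P=P/20; print(nm,c,[f"{a:.0f}:{b:.0f}" for a,b in zip(xs[::4],P[::4])])
for nm in("bowl","capsule_gold","capsule_copper"): print(nm,[(np.round(d["bbox"]).tolist(),round(d["conf"],2)) for d in finder.spot_in(nm,"scene")])
E
```

```text
home rear edge scene ['-12:177', '-11:175', '-10:173', '-9:168', '-8:162', '-7:154', '-6:147', '-5:140', '-4:140', '-3:147', '-2:157', '-1:172', '0:189', '1:202', '2:208', '3:213', '4:215', '5:215', '6:215', '7:215', '8:216', '9:217', '10:218', '11:218', '12:219']
home rear edge top ['-12:141', '-11:142', '-10:142', '-9:141', '-8:141', '-7:141', '-6:142', '-5:143', '-4:145', '-3:148', '-2:153', '-1:157', '0:161', '1:164', '2:166', '3:167', '4:168', '5:168', '6:169', '7:171', '8:172', '9:172', '10:173', '11:173', '12:173']
plate at start rear edge scene ['-12:192', '-11:193', '-10:194', '-9:195', '-8:196', '-7:196', '-6:195', '-5:191', '-4:184', '-3:173', '-2:160', '-1:148', '0:143', '1:147', '2:158', '3:172', '4:185', '5:194', '6:199', '7:200', '8:199', '9:197', '10:196', '11:193', '12:191']
plate at start rear edge top ['-12:157', '-11:157', '-10:157', '-9:157', '-8:158', '-7:158', '-6:158', '-5:158', '-4:157', '-3:156', '-2:156', '-1:155', '0:156', '1:158', '2:160', '3:162', '4:163', '5:164', '6:165', '7:167', '8:168', '9:169', '10:170', '11:171', '12:171']
stage rear edge scene ['-12:211', '-11:208', '-10:199', '-9:185', '-8:162', '-7:136', '-6:108', '-5:84', '-4:70', '-3:72', '-2:84', '-1:104', '0:126', '1:145', '2:159', '3:168', '4:173', '5:175', '6:175', '7:175', '8:175', '9:175', '10:174', '11:174', '12:174']
stage rear edge top ['-12:161', '-11:162', '-10:161', '-9:161', '-8:161', '-7:162', '-6:162', '-5:161', '-4:160', '-3:157', '-2:154', '-1:150', '0:146', '1:143', '2:141', '3:139', '4:139', '5:139', '6:139', '7:139', '8:139', '9:139', '10:140', '11:140', '12:140']
bowl [([242.0, 200.0, 295.0, 245.0], 0.78), ([178.0, 228.0, 230.0, 281.0], 0.57)]
capsule_gold []
capsule_copper [([260.0, 220.0, 275.0, 237.0], 0.57), ([328.0, 243.0, 415.0, 326.0], 0.5)]
```

The rear edge measures within about 0.5 mm of home relative to the stage edge. The clips are down and the robot is clear, so I'm handing in.

```bash
python3 -c "
from bench import close_job; print(close_job())"
```

```text
the job is handed in; nothing more can be done
None
```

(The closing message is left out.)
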